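Slacken the left-hand nut of a disc polisher

TASK

The nut that holds the disc on the little bench polisher has a left-hand thread. Take the red-handled lug key out of its stand, seat it fully in the nut's cross slots, and gently unscrew the nut, the reverse way from normal, all the way until it meets its stop: do not tighten it, and do not force the key down or hard against the stop. Then stand the key upright in its cup again and let go, leaving everything else on the bench where it is.

Things in the scene. Friction and masses are not known exactly. Their poses are not given: they have to be found in the camera images.
- polisher: Bench disc polisher, fixed: blue housing 140 (x) by 120 (y) by 62 mm high, grey disc of 116 mm diameter on it (upper face at 80 mm) and in the middle a brass nut: flange 50 mm wide, 10 mm high, with four square teeth 8 mm high on top, parted by two crossing slots 10 mm wide and 34 mm long. In the crossing stands the 12 mm spindle end, 1 mm below the top when tight. Origin: centre of underside.
- nut_top (a point): Centre of the nut's top face when fully tight, 98 mm above the bench. The point and its axes are the housing's: they do not follow the nut. The slots' angle is NOT measured: at the start (nut angle 0 to 0.2) the slots lie up to 0.5 rad either way from the housing's x and y axes. The nut rises 1.9 mm per radian unscrewed.
- nut (a joint): Angle of the nut from fully tight, rad: 0 tight (0 to 0.2 at the start), growing as it turns CLOCKWISE seen from above, which unscrews it; it meets its stop at 1.45. Counter-clockwise tightens and strains it. Turning takes about 0.16 N m; the disc under it twists on its rubber backing (2 N m/rad, about 0.08 rad in turning), which softens the stop; over 0.5 N m is forcing it.
- key: The lug key, loose, 0.15 to 0.3 kg, 85 mm tall, upright. Origin: centre of its foot. From below: four lugs in a cross along its x and y, 7 mm wide, 7 mm high, from 8 to 17 mm off the axis; steel disc 44 by 8 mm; stem; flat red handle 50 (x) by 16 (y) by 40 mm high. Seated, the disc lies on the nut's teeth, the lugs 7 mm down in the slots, 1.5 mm play on each side. It fits at each quarter turn.
- key_grip (a point): Centre of the key's red handle, 65 mm above the key's origin; axes as the key's: grip across the 16 mm thickness (its y).
- stand_in (a point): Centre of the inner floor of the key's stand, fixed: a steel cup of 62 mm inner diameter and 20 mm high (floor 4 mm thick) on a light wooden base 90 by 90 by 12 mm; this point is 16 mm above the bench, the rim 32 mm. The key stands in it on its lugs, at any angle.
- brush: Bench brush, 150 mm, lying loose between the machine and the stand; leave alone.
- oil: Amber oil bottle, 48 mm wide, 120 mm tall; leave alone. Origin under its base.
- spool: Small turned dark wood piece, 40 mm wide, 62 mm tall, upright; leave alone. Origin under its base.
- blank: Pale wood rod, 32 mm by 130 mm, lying; leave alone.
- spanner: Steel spanner lying flat; leave alone.
- bowl: White bowl, 90 mm wide, 40 mm high; leave alone. Origin under its base.
- jar: Glass jar with steel cap, 60 mm wide, 80 mm tall; leave alone. Origin under its base.

How it is judged:
By the outcome, as a careful person would: the job done as asked, in the order asked, and still so for the second after the job is handed in, with the robot touching nothing.
It also fails if it takes over 64 s, if anything falls off the work surface, if the arm or the gripper's body presses on something with over 40 N, if the wrist force passes 120 N, or if a joint passes its speed limit or range.

ROBOT

A 6-joint arm with a two-finger parallel gripper is mounted at the origin on the work surface. World frame = base frame: x ahead of the robot, y to its left, z up, the work surface at z = 0. Lengths are in m, angles in degrees, forces in N, time in s.
With the tool pointing down it reaches from about 0.35 to 0.875 m from the base axis. Payload 4.2 kg.
Tool frame: the origin (TCP) lies midway between the tips of the shut fingers; the grasp point (between the pads) lies 19 mm behind it; y points along the fingers, z is the direction in which the jaws open and shut, and the axes are right-handed (so a half turn about y gives the same grasp; the last joint's range is limited). The gripper opens to 87 mm and grips with 3 to 60 N. Pads are 19 mm wide; open, the fingers measure 117 mm over their backs; the gripper's body (75 mm by 190 mm) begins 51 mm behind the grasp point.
Start: joints at [-52.047, 22.042, 0.453, 0, -68.411, -14.817], TCP at [0.246, -0.575, 0.223] pointing down, gripper open.
Joint ranges: [-179.83, 179.83], [-69.29, 118.12], [-61.27, 80.66], [-181.25, 117.63], [-171.15, -9.14], [-177.46, 177.46]. Speed limits (degrees/s): [159.86, 159.86, 180, 180, 180, 180].

INTERFACE

Orientations are given as [roll, pitch, yaw] about the fixed x, y, z axes, in that order (R = Rz(yaw) Ry(pitch) Rx(roll)).
In Python, from workcell import env gives the robot as it stands. The module is installed in compiled form; this text tells all that it offers. Calls block until the motion is done:
- env.goto(position, orientation): joint-space move of the TCP to a pose.
- env.move_straight(position, rotation=None, rate=0.15, force_limit=None): straight line of the TCP; rotation=None keeps the orientation; rate is the mean speed in m/s. With force_limit (N) it stops when the force on the tool has changed by that much, and returns True; else False.
- env.set_joints(angles): joint-space move.
- env.gripper_to(opening, grasp_force=None): opening from 0.0 (shut) to 1.0 (fully open); grasp_force is the grip in N (None keeps the last); returns when the fingers have stopped.
- env.dwell(seconds).
- env.inverse_kinematics(position, orientation): joint angles nearest the present ones, or None.
- env.read_state(): the state.
- env.grab_frame(name): name is "scene" or "side" or "wrist"; returns a dict with "image" (420x560x3 uint8, blue, green, red), "fx", "fy", "cx", "cy" (pixels), "position" and "orientation" of the camera in the world. Camera axes: x right, y up, looking along -z (the intrinsics and any distortion apply to the point x, -y, -z); pixel columns grow to the right and rows downward; lengths in m; the calibration is good to about 2 mm. A picture is of the moment at which its call begins. There is no depth.
A pose or a line that the arm cannot do raises env.Unreachable and nothing moves.
- env.close_job(): hands the job in, once; it reports no verdict.
Trained networks look in a picture, given as the dict that the camera call returned (one of the last four; its "shot" number tells which), for a name from the list of things; names that differ only in an ending like _2 or _b are one class to them, and where a whole thing is asked for, a point or a joint stands for the part that bears it (a point fixed in the world has none). Each returns a list of dicts, best first, with "score" (0 to 1); they miss things now and then, are a little off and sometimes report something else, mostly with a low value. They report only what shows in the picture. A call takes as long as a camera call.
- env.search_frame(picture, thing): "xyz" ([x, y, z] in m, in world coordinates, good to about 4 mm: the middle of the surface that is visible of it).
- env.trace(picture, thing): "mask" (420x560 bool, what is visible of it).
The state is a dict: "clock": time; "joint_positions": joint angles; "qvel": joint speeds; "joint_torque": joint torques, N m; "position": TCP position; "tool_rot": TCP orientation; "force": force on the tool from outside, world axes, zero at the start; "wrist_torque": the same for the moment, N m; "opening": opening from 0.0 (shut) to 1.0 (fully open).
Only numpy, scipy, OpenCV 4.12 (cv2) and the standard library are available. Lean on these libraries where they do the work, as an engineer would, in place of code of your own. Each camera call takes 0.05 s, during which the arm holds its last target.

## Working session

There is one attempt and no reset: what is moved stays moved. The work goes in short steps, each a Python script; the robot and the scene stay as the last script left them, time stands still between calls to the robot, and variables do not carry over. Pictures are saved under pics/ and viewed, and the job is handed in when it is done.

```bash
mkdir -p pics; ls; python3 - <<'E'
from workcell import env
import cv2
s=env.read_state(); print(s)
for n in ["scene","side","wrist"]:
    f=env.grab_frame(n); cv2.imwrite(f"pics/a_{n}.png",f["image"])
    print(n,{k:v for k,v in f.items() if k!="image"})
    for t in ["polisher","nut","key","key_grip","brush","oil"] :
        try:
            print(t,[(round(d["score"],2),[round(float(x),4) for x in d["xyz"]]) for d in env.search_frame(f,t)][:2])
        except Exception as e: print(t,e)
print(env.read_state()["clock"])
E
```

```text
pics
{'clock': 0.0, 'joint_positions': array([-5.20476948e+01,  2.20903120e+01,  3.79240004e-01, -2.87834835e-02,
       -6.84121716e+01, -1.48169945e+01]), 'qvel': array([ 0.0749928 ,  0.02492711,  0.01375158, -0.00578591, -0.12940708,
        0.11300388]), 'joint_torque': array([ 6.80073354e-04, -3.90664601e+01,  1.87402815e+01,  4.21987429e+00,
        1.08703200e-02, -2.25884405e-04]), 'position': array([ 0.24534237, -0.57416566,  0.2214612 ]), 'tool_rot': array([-8.98740135e+01,  5.66560033e-03,  2.31246980e+01]), 'force': array([0.21050813, 0.3331664 , 0.0832427 ]), 'wrist_torque': array([ 0.07768001,  0.05685334, -0.00039212]), 'opening': 1.0018767702191442}
scene {'fx': 495.3797206613251, 'fy': 495.3797206613251, 'cx': 278.83412701191065, 'cy': 203.48705177259194, 'position': array([1.44806313, 0.26774105, 0.75628311]), 'orientation': array([ 53.10052559,   1.35453897, 106.82550161]), 'shot': 1}
polisher [(0.62, [0.5447, 0.1438, 0.0648])]
nut [(0.83, [0.5121, 0.1327, 0.0891])]
key [(0.76, [0.4917, -0.1777, 0.0673]), (0.57, [0.6411, -0.3762, 0.0526])]
key_grip [(0.83, [0.4936,
[... 370 characters left out ...]
': 2}
polisher [(0.68, [0.481, 0.1677, 0.0632])]
nut [(0.78, [0.4944, 0.1475, 0.0879])]
key [(0.76, [0.4817, -0.174, 0.0704]), (0.58, [0.4096, -0.3907, 0.0073])]
key_grip [(0.69, [0.4818, -0.1746, 0.0751])]
brush [(0.96, [0.4438, 0.0043, 0.0202]), (0.31, [0.7274, 0.0528, 0.0622])]
oil [(0.84, [0.7285, 0.052, 0.0633]), (0.21, [0.4843, -0.1712, 0.0743])]
wrist {'fx': 303.8094445389799, 'fy': 303.8094445389799, 'cx': 279.55719440064144, 'cy': 206.9283776369287, 'position': array([ 0.17468286, -0.60607269,  0.38380118]), 'orientation': array([-1.62984353e+01,  1.61643059e-02,  1.13176189e+02]), 'shot': 3}
polisher [(0.64, [0.3918, -0.4118, 0.0087])]
nut []
key []
key_grip []
brush []
oil []
1.05
```

View pics/a_scene.png

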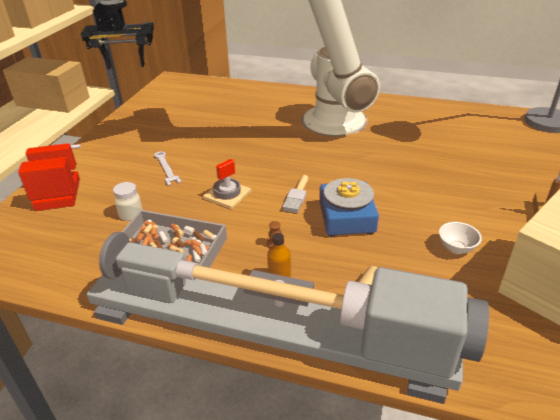

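View pics/a_side.png

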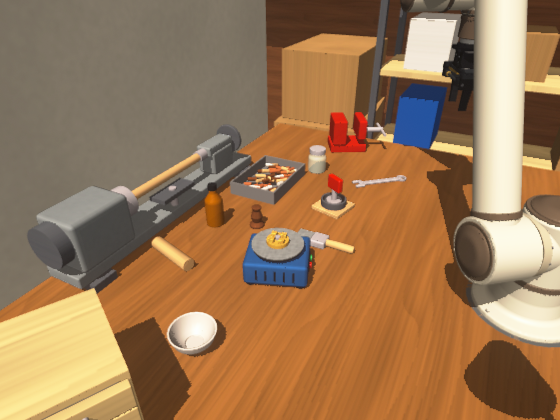

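View pics/a_wrist.png

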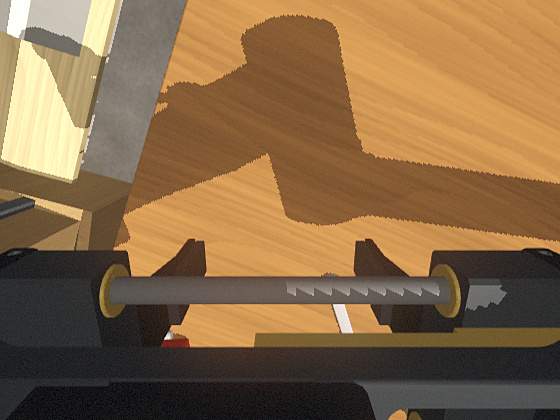

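```bash
cat > h.py <<'E'
from workcell import env
import numpy as np, cv2
from scipy.spatial.transform import Rotation as R
def cam(f): return np.array(f["position"]), R.from_euler('xyz',f["orientation"],degrees=True).as_matrix()
def proj(f,P):
    p,M=cam(f); q=(np.atleast_2d(P)-p)@M
    return np.c_[f["fx"]*q[:,0]/-q[:,2]+f["cx"], -f["fy"]*q[:,1]/-q[:,2]+f["cy"]]
def ray(f,uv,z):
    p,M=cam(f); uv=np.atleast_2d(uv).astype(float)
    d=np.c_[(uv[:,0]-f["cx"])/f["fx"],-(uv[:,1]-f["cy"])/f["fy"],-np.ones(len(uv))]@M.T
    return p+d*((z-p[2])/d[:,2])[:,None]
import pickle
def shot(name,save):
    f=env.grab_frame(name); cv2.imwrite(f"pics/{save}.png",f["image"]); pickle.dump(f,open(f"pics/{save}.pkl","wb")); return f
def st():
    s=env.read_state(); return {k:np.round(s[k],4) for k in ("clock","position","tool_rot","force","wrist_torque","opening")}
E
python3 - <<'E'
from h import *
from workcell import env
for yaw in (-180,-150,-120,-90,-60,-30,0,30,60,90,120,150):
    for p in ([0.49,-0.174,0.25],[.503,.14,.25]):
        q=env.inverse_kinematics(p,[-90,0,yaw]); print(yaw,p[1],None if q is None else np.round(q,0))
E
```

```text
-180 -0.174 [ -2.  11. -12.   0. -68.  92.]
-180 0.14 [ 33.  11. -11.   0. -68.  57.]
-150 -0.174 [ -2.  11. -12.   0. -68. 122.]
-150 0.14 [ 33.  11. -11.   0. -68.  87.]
-120 -0.174 [ -2.  11. -12.   0. -68. 152.]
-120 0.14 [ 33.  11. -11.   0. -68. 117.]
-90 -0.174 None
-90 0.14 [ 33.  11. -11.   0. -68. 147.]
-60 -0.174 [  -2.   11.  -12.   -0.  -68. -148.]
-60 0.14 [ 33.  11. -11.   0. -68. 177.]
-30 -0.174 [  -2.   11.  -12.   -0.  -68. -118.]
-30 0.14 [  33.   11.  -11.    0.  -68. -153.]
0 -0.174 [ -2.  11. -12.  -0. -68. -88.]
0 0.14 [  33.   11.  -11.   -0.  -68. -123.]
30 -0.174 [ -2.  11. -12.   0. -68. -58.]
30 0.14 [ 33.  11. -11.  -0. -68. -93.]
60 -0.174 [ -2.  11. -12.   0. -68. -28.]
60 0.14 [ 33.  11. -11.   0. -68. -63.]
90 -0.174 [ -2.  11. -12.   0. -68.   2.]
90 0.14 [ 33.  11. -11.   0. -68. -33.]
120 -0.174 [ -2.  11. -12.   0. -68.  32.]
120 0.14 [ 33.  11. -11.   0. -68.  -3.]
150 -0.174 [ -2.  11. -12.   0. -68.  62.]
150 0.14 [ 33.  11. -11.   0. -68.  27.]
```

```bash
python3 - <<'E'
from h import *
x=0.07
env.goto([0.487,-0.174+x,0.25],[-90,0,90])
f=shot("wrist","b_key"); print(st()); print(f["position"],f["orientation"])
for t in ("key","key_grip","stand_in","brush"):
    print(t,[(round(d["score"],2),np.round(d["xyz"],4)) for d in env.search_frame(f,t)][:2])
env.goto([0.503,0.14+x,0.25],[-90,0,90])
f=shot("wrist","b_nut"); print(st()); print(f["position"],f["orientation"])
for t in ("nut","polisher"):
    print(t,[(round(d["score"],2),np.round(d["xyz"],4)) for d in env.search_frame(f,t)][:2])
    m=env.trace(f,t)
    if m: cv2.imwrite(f"pics/m_{t}.png",m[0]["mask"].astype(np.uint8)*255)
a=cv2.imread("pics/b_key.png");b=cv2.imread("pics/b_nut.png")
cv2.imwrite("pics/b_both.png",cv2.resize(np.vstack([a,b])[:, :],None,fx=.7,fy=.7))
E
```

```text
{'clock': np.float64(3.0167), 'position': array([ 0.4869, -0.1047,  0.2499]), 'tool_rot': array([-8.99820e+01,  5.40000e-03,  8.99194e+01]), 'force': array([-0.2197, -0.1574, -0.2555]), 'wrist_torque': array([-0.0066,  0.1057,  0.0157]), 'opening': np.float64(1.0)}
[ 0.48704057 -0.18286596  0.41115712] [-1.63052100e+01 -4.83676744e-02  1.79972238e+02]
key [(0.59, array([ 0.4806, -0.177 ,  0.1004]))]
key_grip [(0.63, array([ 0.4811, -0.18  ,  0.0952]))]
stand_in [(0.89, array([ 0.4865, -0.1914,  0.0109]))]
brush [(0.86, array([ 0.4631, -0.0078,  0.0186]))]
{'clock': np.float64(4.4667), 'position': array([0.5032, 0.2089, 0.2501]), 'tool_rot': array([-8.99985e+01,  1.05000e-02,  8.99156e+01]), 'force': array([-0.4662, -0.2317, -0.7329]), 'wrist_torque': array([ 0.0413,  0.0303, -0.0069]), 'opening': np.float64(1.0006)}
[0.50316535 0.13093985 0.41126914] [-1.62945682e+01 -4.59122064e-02  1.79992991e+02]
nut [(0.88, array([0.5028, 0.1344, 0.0907]))]
polisher [(0.75, array([0.4951, 0.1302, 0.0793])), (0.4, array([0.7267, 0.0515, 0.0741]))]
```

View pics/b_key.png

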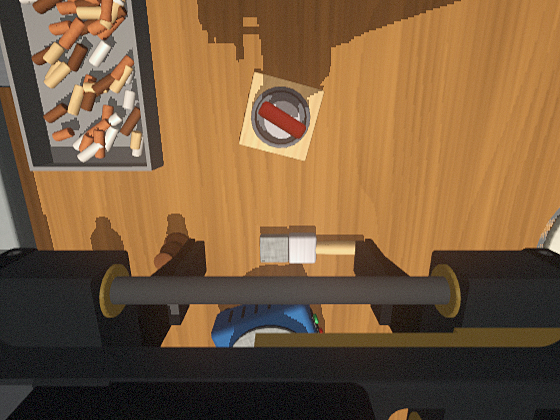

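View pics/b_nut.png

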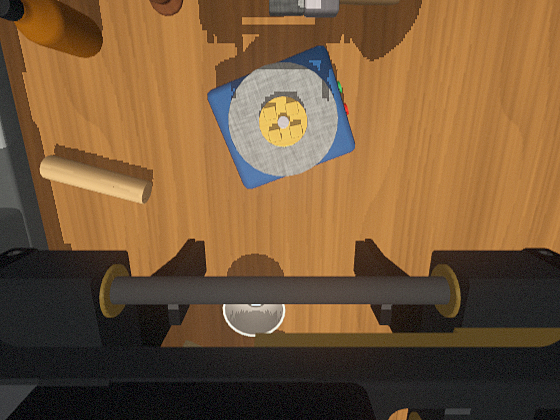

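```bash
cat >> h.py <<'E'
def topdown(f,c,z,half,n=480):
    # image col -> +x world, row down -> -y world
    s=np.linspace(-half,half,n); X,Y=np.meshgrid(c[0]+s,c[1]-s)
    uv=proj(f,np.c_[X.ravel(),Y.ravel(),np.full(X.size,z)]).astype(np.float32)
    return cv2.remap(f["image"],uv[:,0].reshape(n,n),uv[:,1].reshape(n,n),cv2.INTER_CUBIC)
E
python3 - <<'E'
from h import *
f=pickle.load(open("pics/b_key.pkl","rb")); a=topdown(f,(0.483,-0.18),0.101,0.05,390)
hsv=cv2.cvtColor(f["image"],cv2.COLOR_BGR2HSV)
m=((hsv[...,1]>150)&((hsv[...,0]<6)|(hsv[...,0]>174))&(hsv[...,2]>60)).astype(np.uint8)
n,l,s,c=cv2.connectedComponentsWithStats(m)
for i in range(1,n):
    if s[i,4]>100 and abs(c[i][0]-283)<40 and c[i][1]<170:
        ys,xs=np.nonzero(l==i); P=ray(f,np.c_[xs,ys],0.101)[:,:2]
        r=cv2.minAreaRect((P*1e3).astype(np.float32)); print("key top",s[i],r)
g=pickle.load(open("pics/b_nut.pkl","rb")); b=topdown(g,(0.503,0.134),0.098,0.05,390)
cv2.imwrite("pics/c.png",np.hstack([a,b]))
E
```

```text
key top [259 102  47  35 638] ((484.33489990234375, -181.32383728027344), (14.767329216003418, 48.401851654052734), 58.416011810302734)
```

View pics/c.png

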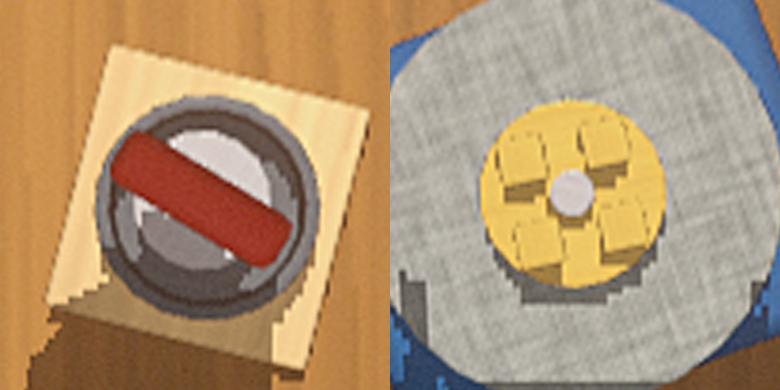

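```bash
python3 - <<'E'
from h import *
for k,(yaw,dy) in enumerate([(90,.07),(-90,-.07)]):
    env.goto([0.500,0.135+dy,0.16],[-90,0,yaw])
    f=shot("wrist",f"d_nut{k}"); print(st()); print(f["position"],f["orientation"])
    a=topdown(f,(0.500,0.135),0.098,0.033,390)
    cv2.imwrite(f"pics/d{k}.png",a)
cv2.imwrite("pics/d.png",np.hstack([cv2.imread("pics/d0.png"),cv2.imread("pics/d1.png")]))
E
```

```text
{'clock': np.float64(5.1667), 'position': array([0.5017, 0.2056, 0.162 ]), 'tool_rot': array([-9.02030e+01, -6.63000e-02,  9.00331e+01]), 'force': array([0.0566, 0.0138, 0.1348]), 'wrist_torque': array([0.0835, 0.0759, 0.0043]), 'opening': np.float64(0.9984)}
[0.50087112 0.12668914 0.32192102] [-1.62601583e+01  1.33872079e-02 -1.79941478e+02]
{'clock': np.float64(8.0583), 'position': array([0.5001, 0.0651, 0.16  ]), 'tool_rot': array([-8.99918e+01,  2.10000e-03, -9.00007e+01]), 'force': array([-0.1175,  1.285 ,  0.0702]), 'wrist_torque': array([-0.1974, -0.0067,  0.0917]), 'opening': np.float64(1.0005)}
[0.50018376 0.14131944 0.3213443 ] [-16.36929617   0.02459707   0.03850029]
```

View pics/d.png

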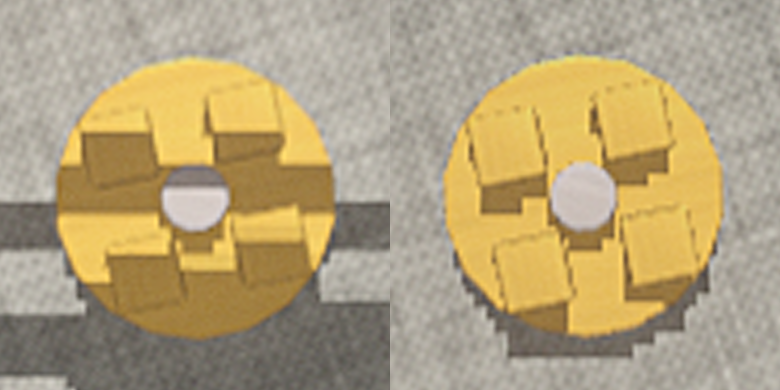

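```bash
python3 - <<'E'
from h import *
for k in (0,1):
    f=pickle.load(open(f"pics/d_nut{k}.pkl","rb"))
    a=topdown(f,(0.500,0.135),0.0902,0.033,660)
    hsv=cv2.cvtColor(a,cv2.COLOR_BGR2HSV)
    m=((hsv[...,1]>110)).astype(np.uint8); m=cv2.morphologyEx(m,cv2.MORPH_OPEN,np.ones((9,9)))
    cs,_=cv2.findContours(m,cv2.RETR_EXTERNAL,cv2.CHAIN_APPROX_NONE); c=max(cs,key=cv2.contourArea)
    (x,y),r=cv2.minEnclosingCircle(c); e=cv2.fitEllipse(c)
    print(k,"flange",e, "ctr",.5+(e[0][0]-329.5)*1e-4,.135-(e[0][1]-329.5)*1e-4)
    b=topdown(f,(0.500,0.135),0.0971,0.033,660); hsv=cv2.cvtColor(b,cv2.COLOR_BGR2HSV)
    m=((hsv[...,1]<70)).astype(np.uint8); yy,xx=np.mgrid[:660,:660]; m[(xx-330)**2+(yy-330)**2>110**2]=0
    cs,_=cv2.findContours(m,cv2.RETR_EXTERNAL,cv2.CHAIN_APPROX_NONE); c=max(cs,key=cv2.contourArea); e=cv2.fitEllipse(c)
    print("spindle",e,.5+(e[0][0]-329.5)*1e-4,.135-(e[0][1]-329.5)*1e-4)
# stand cup
f=pickle.load(open("pics/b_key.pkl","rb"))
for t in (f,):
    a=topdown(f,(0.483,-0.185),0.032,0.05,600); cv2.imwrite("pics/e.png",a)
# polisher yaw
E
```

```text
0 flange ((329.4812316894531, 334.1744384765625), (486.3652648925781, 488.3487548828125), 88.14634704589844) ctr 0.4999981231689453 0.13453255615234375
spindle ((329.78375244140625, 334.86083984375), (112.17975616455078, 115.00809478759766), 82.4122543334961) 0.5000283752441407 0.13446391601562502
1 flange ((327.0734558105469, 334.6713562011719), (486.8824462890625, 488.4014892578125), 105.75889587402344) ctr 0.49975734558105467 0.13448286437988283
spindle ((327.1303405761719, 333.482666015625), (112.40449523925781, 116.74842834472656), 7.880474090576172) 0.4997630340576172 0.1346017333984375
```

View pics/e.png

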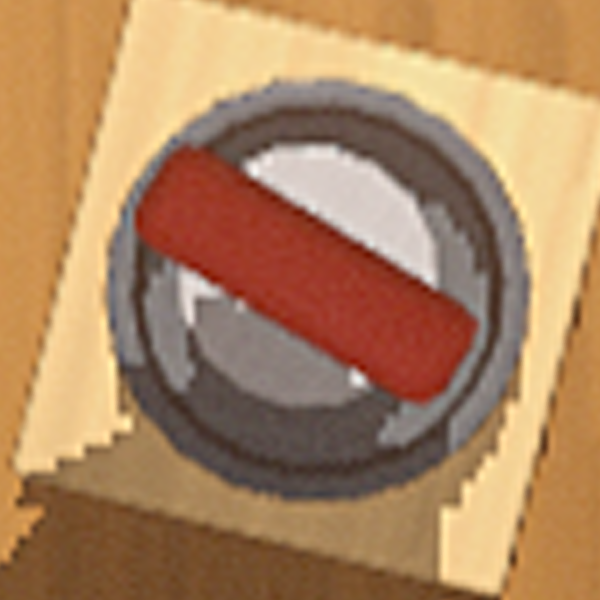

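```bash
cat >> h.py <<'E'
def keytop(f,near,z=0.101):
    hsv=cv2.cvtColor(f["image"],cv2.COLOR_BGR2HSV)
    m=((hsv[...,1]>150)&((hsv[...,0]<6)|(hsv[...,0]>174))&(hsv[...,2]>60)).astype(np.uint8)
    n,l,s,c=cv2.connectedComponentsWithStats(m)
    for i in range(1,n):
        if s[i,4]>100:
            ys,xs=np.nonzero(l==i); P=ray(f,np.c_[xs,ys],z)[:,:2]
            if np.hypot(*(P.mean(0)-near))<.04: return cv2.minAreaRect((P*1e3).astype(np.float32))
E
python3 - <<'E'
from h import *
c=np.array([.4843,-.1813]); yaw=148.4; t=np.array([np.cos(np.radians(yaw)),np.sin(np.radians(yaw))])
env.goto([*(c+.07*t),.2],[-90,0,yaw]); env.dwell(.2)
f=shot("wrist","f_key"); print(st()); print(f["position"]); print(keytop(f,c))
cv2.imwrite("pics/f.png",topdown(f,c,.101,.05,500))
E
```

```text
{'clock': np.float64(9.8167), 'position': array([ 0.4248, -0.1444,  0.1999]), 'tool_rot': array([-8.999400e+01, -8.400000e-03,  1.484424e+02]), 'force': array([ 0.2001,  0.8559, -0.1197]), 'wrist_torque': array([-0.0834,  0.1026,  0.0096]), 'opening': np.float64(0.999)}
[ 0.49086618 -0.18577305  0.36109596]
((484.83599853515625, -181.00831604003906), (14.632739067077637, 47.33160400390625), 58.88645553588867)
```

View pics/f.png

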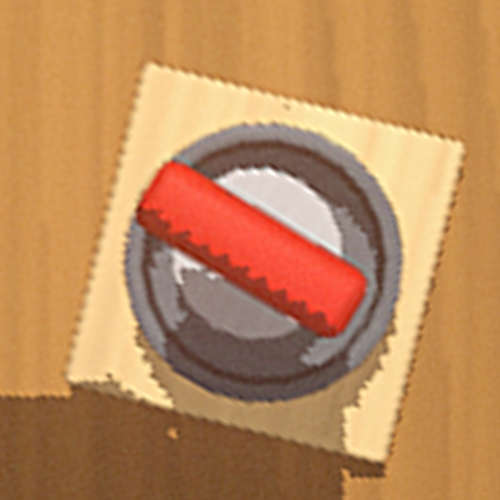

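```bash
python3 - <<'E'
from h import *
c=[.4847,-.1811]; yaw=148.7
env.goto([*c,.16],[-90,0,yaw])
print(env.move_straight([*c,.062],rate=.1,force_limit=6)); print(st())
env.gripper_to(0.0,50); env.dwell(.2); print(st())
print(env.move_straight([*c,.16],rate=.1)); env.dwell(.2); print(st())
shot("side","g_side"); shot("scene","g_scene"); shot("wrist","g_wrist")
print(env.read_state()["clock"])
E
```

```text
False
{'clock': np.float64(11.3667), 'position': array([ 0.4852, -0.1811,  0.0627]), 'tool_rot': array([-9.003550e+01,  8.020000e-02,  1.487132e+02]), 'force': array([-0.5128, -0.3297, -0.5469]), 'wrist_torque': array([-0.0573,  0.1191, -0.0119]), 'opening': np.float64(1.0051)}
{'clock': np.float64(12.7083), 'position': array([ 0.4846, -0.1811,  0.0619]), 'tool_rot': array([-8.999960e+01, -8.400000e-03,  1.486986e+02]), 'force': array([ 0.2106, -0.9425, -0.923 ]), 'wrist_torque': array([ 0.0149,  0.0847, -0.0124]), 'opening': np.float64(0.1801)}
False
{'clock': np.float64(14.0417), 'position': array([ 0.4844, -0.1811,  0.1594]), 'tool_rot': array([-8.996650e+01, -7.060000e-02,  1.486961e+02]), 'force': array([ 0.0468, -0.1857, -1.0813]), 'wrist_torque': array([-3.290e-02,  1.853e-01,  1.000e-04]), 'opening': np.float64(0.1794)}
14.1917
```

View pics/g_side.png

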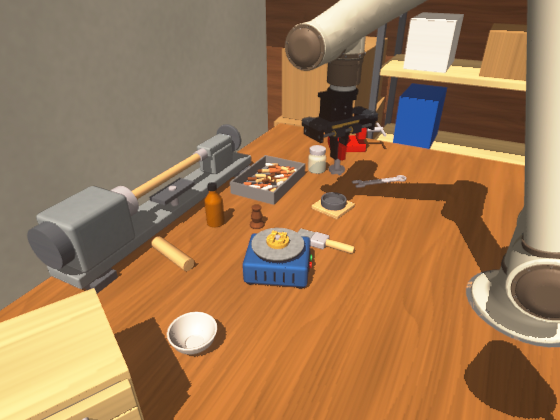

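View pics/g_scene.png

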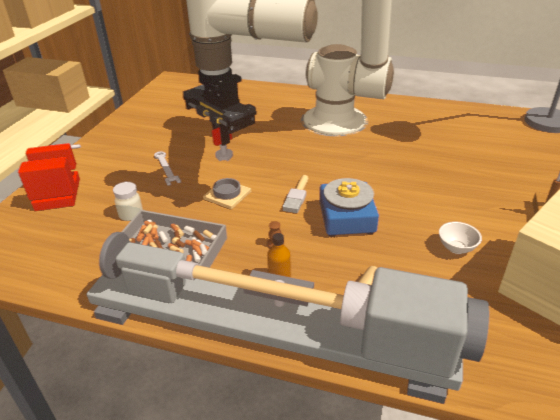

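```bash
python3 - <<'E'
from h import *
n=[.4999,.1345]; yaw=-168
env.move_straight([.4846,-.1811,.20],rate=.2)
env.goto([*n,.19],[-90,0,yaw]); env.dwell(.3); print(st(), np.round(env.read_state()["joint_positions"],1))
env.move_straight([*n,.152],rate=.08); env.dwell(.4); print(st())
r=env.move_straight([*n,.1365],rate=.02,force_limit=3); print(r,st()); env.dwell(.2); print(st())
shot("side","h_side"); shot("scene","h_scene")
a=cv2.imread("pics/h_side.png")[180:300,200:360]; b=cv2.imread("pics/h_scene.png")[90:250,270:430]
cv2.imwrite("pics/h.png",np.hstack([cv2.resize(a,None,fx=2.5,fy=2.5)[:300],cv2.resize(b,None,fx=2.5,fy=2.5)[50:350]]))
E
```

```text
{'clock': np.float64(16.0417), 'position': array([0.5001, 0.1337, 0.1901]), 'tool_rot': array([-9.000130e+01,  7.800000e-03, -1.680866e+02]), 'force': array([ 0.6582, -0.5848, -1.8278]), 'wrist_torque': array([-0.1151,  0.1412, -0.0073]), 'opening': np.float64(0.1787)} [ 33.   13.2 -17.3   0.  -59.5  69. ]
{'clock': np.float64(17.0667), 'position': array([0.5   , 0.1346, 0.1523]), 'tool_rot': array([-9.001070e+01,  3.140000e-02, -1.679981e+02]), 'force': array([-0.2945,  0.0859, -1.1393]), 'wrist_torque': array([-0.0507,  0.0598, -0.0061]), 'opening': np.float64(0.1789)}
True {'clock': np.float64(17.7833), 'position': array([0.4997, 0.1344, 0.1369]), 'tool_rot': array([-8.997230e+01, -5.670000e-02, -1.679918e+02]), 'force': array([-0.4563,  0.1186,  4.2748]), 'wrist_torque': array([-0.0863,  0.2967, -0.0375]), 'opening': np.float64(0.1801)}
{'clock': np.float64(17.9833), 'position': array([0.4997, 0.1344, 0.1369]), 'tool_rot': array([-8.997630e+01, -5.150000e-02, -1.679937e+02]), 'force': array([-1.1563, -0.337 ,  6.1459]), 'wrist_torque': array([0.0007, 0.2412, 0.0062]), 'opening': np.float64(0.1807)}
```

View pics/h.png

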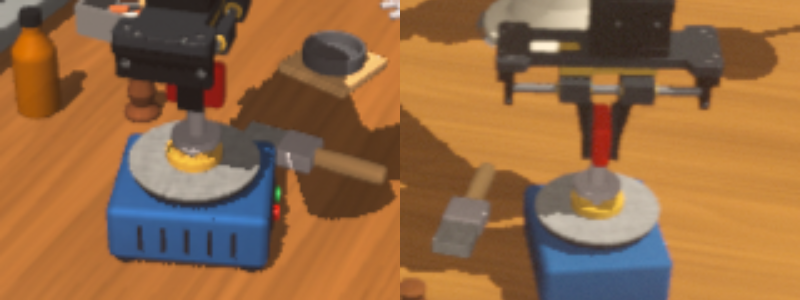

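```bash
cat > turn.py <<'E'
from h import *
import sys,json
n=[.4999,.1345]
def read(k=3):
    F=[];T=[]
    for _ in range(k):
        s=env.read_state(); F.append(s["force"]); T.append(s["wrist_torque"]); env.dwell(.04)
    return np.mean(F,0),np.mean(T,0),s
def turn(yaw,z,upto,step,tmax,start=-168.):
    while yaw-step>=upto-1e-6:
        yaw-=step; z+=1.9e-3*np.radians(step)
        env.move_straight([*n,z],[-90,0,yaw])
        F,T,s=read()
        print(round(yaw,1),round(z,5),"t",round(s["clock"],2),"yaw",round(s["tool_rot"][2],2),"z",round(s["position"][2],4),"F",np.round(F,2),"Tz",round(T[2],3),flush=True)
        if F[2]>5: z+=.0003
        elif F[2]>3: z+=.00015
        elif F[2]<0: z-=.0001
        if T[2]>tmax or F[2]>12: print("STOP"); break
    json.dump([yaw,z],open("turn.json","w")); return yaw,z
E
python3 - <<'E'
from turn import *
turn(-168.,.1370,-184.,4.,.3)
E
```

```text
-172.0 0.13713 t 18.42 yaw -171.91 z 0.137 F [0.26 1.35 0.3 ] Tz 0.024
-176.0 0.13727 t 18.79 yaw -175.89 z 0.1371 F [ 1.37  2.37 -1.86] Tz 0.119
-180.0 0.1373 t 19.17 yaw -179.89 z 0.1372 F [ 2.46  4.83 -3.57] Tz 0.153
-184.0 0.13733 t 19.54 yaw 176.08 z 0.1373 F [ 1.9   4.22 -3.38] Tz 0.135
```

```bash
python3 - <<'E'
s=open("turn.py").read()
s=s.replace("elif F[2]<0: z-=.0001","elif F[2]<-2.5: z-=.00015\n        n[0]+=np.clip(4e-5*F[0],-1.5e-4,1.5e-4); n[1]+=np.clip(4e-5*F[1],-1.5e-4,1.5e-4)")
s=s.replace("json.dump([yaw,z]","json.dump([yaw,z,n]").replace('"Tz"','"n",np.round(n,4),"Tz"')
open("turn.py","w").write(s)
E
python3 - <<'E'
from turn import *
turn(-184.,.1372,-228.,4.,.3)
E
```

```text
-188.0 0.13733 t 19.92 yaw 172.15 z 0.1375 F [ 2.02  4.76 -2.58] n [0.4999 0.1345] Tz 0.138
-192.0 0.13732 t 20.29 yaw 168.17 z 0.1375 F [ 1.25  4.77 -2.01] n [0.5    0.1347] Tz 0.136
-196.0 0.13745 t 20.67 yaw 164.14 z 0.1376 F [ 1.85  4.49 -1.33] n [0.5    0.1348] Tz 0.158
-200.0 0.13758 t 21.04 yaw 160.12 z 0.1378 F [ 1.27  4.12 -0.79] n [0.5001 0.135 ] Tz 0.158
-204.0 0.13771 t 21.42 yaw 156.11 z 0.1379 F [ 2.31  3.47 -0.03] n [0.5002 0.1351] Tz 0.191
-208.0 0.13785 t 21.79 yaw 152.1 z 0.138 F [2.17 2.69 0.81] n [0.5002 0.1352] Tz 0.171
-212.0 0.13798 t 22.17 yaw 148.11 z 0.1381 F [1.51 1.9  1.76] n [0.5003 0.1353] Tz 0.158
-216.0 0.13811 t 22.54 yaw 144.11 z 0.1382 F [1.5  0.62 2.79] n [0.5004 0.1354] Tz 0.156
-220.0 0.13824 t 22.92 yaw 140.11 z 0.1383 F [ 0.59 -0.3   3.69] n [0.5005 0.1354] Tz 0.152
-224.0 0.13853 t 23.29 yaw 136.1 z 0.1384 F [ 0.6  -1.3   3.37] n [0.5005 0.1354] Tz 0.167
-228.0 0.13881 t 23.67 yaw 132.1 z 0.1386 F [-0.02 -1.14  2.81] n [0.5005 0.1354] Tz 0.168
```

```bash
python3 - <<'E'
import turn as T,json
y,z,n=json.load(open("turn.json")); T.n[:]=n
y,z=T.turn(y,z,-236.,4.,.26)
T.turn(y,z,-274.,2.,.29)
E
```

```text
-232.0 0.13894 t 24.04 yaw 128.1 z 0.1387 F [-0.07 -1.48  2.26] n [0.5005 0.1353] Tz 0.187
-236.0 0.13907 t 24.42 yaw 124.09 z 0.1389 F [-0.49 -1.58  1.68] n [0.5005 0.1353] Tz 0.18
-238.0 0.13914 t 24.79 yaw 122.05 z 0.139 F [-1.35 -1.5   1.23] n [0.5005 0.1352] Tz 0.196
-240.0 0.13921 t 25.17 yaw 120.04 z 0.139 F [-2.02 -0.99  0.31] n [0.5004 0.1352] Tz 0.14
-242.0 0.13927 t 25.54 yaw 118.04 z 0.1391 F [-1.84 -1.64  0.12] n [0.5003 0.1351] Tz 0.188
-244.0 0.13934 t 25.92 yaw 116.04 z 0.1392 F [-1.82 -0.64 -0.44] n [0.5003 0.1351] Tz 0.161
-246.0 0.13941 t 26.29 yaw 114.04 z 0.1393 F [-1.8  -0.76 -0.91] n [0.5002 0.135 ] Tz 0.119
-248.0 0.13947 t 26.67 yaw 112.04 z 0.1394 F [-1.64 -0.98 -1.86] n [0.5001 0.135 ] Tz 0.147
-250.0 0.13954 t 27.04 yaw 110.04 z 0.1394 F [-1.07 -0.6  -2.05] n [0.5001 0.135 ] Tz 0.164
-252.0 0.1396 t 27.42 yaw 108.04 z 0.1395 F [-0.89 -0.24 -2.53] n [0.5    0.1349] Tz 0.185
-254.0 0.13952 t 27.79 yaw 106.05 z 0.1396 F [-1.49 -0.45 -2.14] n [0.5    0.1349] Tz 0.155
-256.0 0.13959 t 28.17 yaw 104.04 z 0.1396 F [-1.3  -0.43 -1.91] n [0.4999 0.1349] Tz 0.148
-258.0 0.13965 t 28.54 yaw 102.05 z 0.1396 F [-0.81 -0.26 -1.64] n [0.4999 0.1349] Tz 0.175
-260.0 0.13972 t 28.92 yaw 100.05 z 0.1397 F [-0.69 -0.04 -3.25] n [0.4998 0.1349] Tz 0.241
-262.0 0.13964 t 29.29 yaw 98.05 z 0.1397 F [-0.99  0.2  -2.53] n [0.4998 0.1349] Tz 0.336
STOP
```

```bash
python3 - <<'E'
import turn as T,json
from h import *
y,z,n=json.load(open("turn.json"))
for k in range(6):
    y+=2.; env.move_straight([*n,z],[-90,0,y]); F,Tq,s=T.read()
    print(y,round(s["tool_rot"][2],2),np.round(F,2),"Tz",round(Tq[2],3),round(s["position"][2],4))
    if Tq[2]<0.03: break
json.dump([y,z,n],open("turn.json","w")); print(s["clock"])
E
```

```text
-260.0 99.97 [-1.05 -0.09 -1.92] Tz 0.298 0.1396
-258.0 101.95 [-0.82  0.12 -1.29] Tz 0.232 0.1396
-256.0 103.95 [-1.09  0.08 -1.03] Tz 0.16 0.1396
-254.0 105.95 [-1.08 -0.28 -0.18] Tz 0.125 0.1396
-252.0 107.96 [-0.59 -0.53 -0.76] Tz 0.025 0.1396
31.1667
```

```bash
python3 - <<'E'
import turn as T,json
from h import *
y,z,n=json.load(open("turn.json"))
y+=3; env.move_straight([*n,z],[-90,0,y]); print(T.read()[:2])
print(env.move_straight([*n,z+.012],rate=.03,force_limit=8)); print(st())
env.move_straight([*n,.2],rate=.12)
c=[.4855,-.1825]
env.goto([*c,.2],[-90,0,148.7]); env.dwell(.2)
f=shot("side","i_side"); shot("scene","i_scene"); print(st())
a=f["image"][90:240,260:420]; b=cv2.imread("pics/i_scene.png")[90:240,150:310]
cv2.imwrite("pics/i.png",cv2.resize(np.hstack([a,b]),None,fx=2.5,fy=2.5))
E
```

```text
(array([ 0.47703857,  0.35626316, -0.41958395]), array([ 0.01734253,  0.11241666, -0.01579853]))
False
{'clock': np.float64(32.1333), 'position': array([0.4996, 0.1348, 0.1516]), 'tool_rot': array([-8.999820e+01, -7.100000e-03,  1.109895e+02]), 'force': array([-0.6575, -0.0156, -1.8279]), 'wrist_torque': array([ 0.0136,  0.1319, -0.006 ]), 'opening': np.float64(0.1801)}
{'clock': np.float64(34.2), 'position': array([ 0.4858, -0.1818,  0.2   ]), 'tool_rot': array([-9.000180e+01,  8.000000e-04,  1.487676e+02]), 'force': array([-0.8101,  0.5437, -1.498 ]), 'wrist_torque': array([-0.0354,  0.1065, -0.0326]), 'opening': np.float64(0.1772)}
```

View pics/i.png

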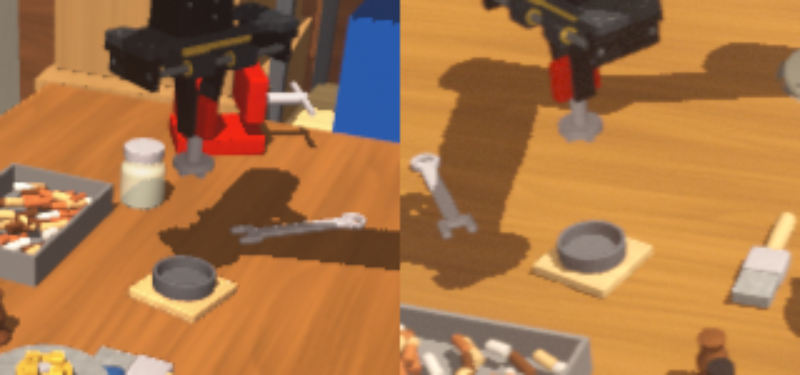

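```bash
python3 - <<'E'
from h import *
c=[.4855,-.1825]
env.move_straight([*c,.085],rate=.1); env.dwell(.3); print(st())
print(env.move_straight([*c,.0612],rate=.025,force_limit=2.5)); print(st())
env.gripper_to(0.25); env.dwell(.3); print(st())
env.gripper_to(1.0); 
env.move_straight([*c,.18],rate=.12)
t=np.array([np.cos(np.radians(148.7)),np.sin(np.radians(148.7))])
env.goto([*(np.array(c)+.07*t),.2],[-90,0,148.7]); env.dwell(.3)
f=shot("wrist","j_key"); print(st(),keytop(f,np.array(c)))
a=topdown(f,c,.101,.05,400)
env.goto([.4999,.1345+.075,.19],[-90,0,90]); env.dwell(.3)
f=shot("wrist","j_nut"); b=topdown(f,(.4999,.1345),.1007,.033,400)
cv2.imwrite("pics/j.png",np.hstack([a,b])); print(st()["clock"])
E
```

```text
{'clock': np.float64(35.8), 'position': array([ 0.4856, -0.1825,  0.0853]), 'tool_rot': array([-9.001820e+01,  3.430000e-02,  1.486999e+02]), 'force': array([-0.4092, -0.2171, -1.5679]), 'wrist_torque': array([-0.0846,  0.1226, -0.0338]), 'opening': np.float64(0.1806)}
True
{'clock': np.float64(36.6667), 'position': array([ 0.4852, -0.1825,  0.0618]), 'tool_rot': array([-8.996380e+01, -5.900000e-02,  1.487077e+02]), 'force': array([-0.8135,  0.2558,  4.861 ]), 'wrist_torque': array([ 0.1309,  0.1601, -0.043 ]), 'opening': np.float64(0.1802)}
{'clock': np.float64(37.4083), 'position': array([ 0.484 , -0.1823,  0.0608]), 'tool_rot': array([-89.9189,  -0.2052, 148.6692]), 'force': array([-0.1166,  0.0914,  0.3643]), 'wrist_torque': array([-0.0107,  0.123 , -0.0044]), 'opening': np.float64(0.2512)}
{'clock': np.float64(40.5417), 'position': array([ 0.426 , -0.1464,  0.1994]), 'tool_rot': array([-8.996200e+01, -5.670000e-02,  1.486705e+02]), 'force': array([ 0.6418, -0.05  , -0.1349]), 'wrist_torque': array([-0.103 ,  0.141 ,  0.0256]), 'opening': np.float64(0.9991)} ((484.6004333496094, -182.9108428955078), (14.613275527954102, 48.15687561035156), 59.15918731689453)
42.3833
```

View pics/j.png

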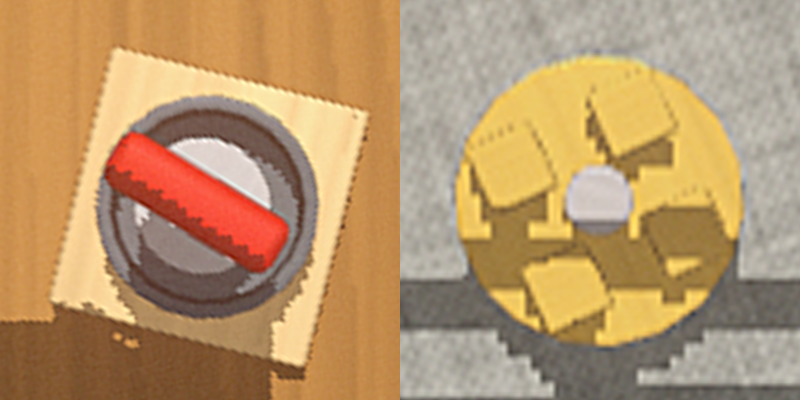

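```bash
python3 - <<'E'
from h import *
env.goto([.4,.30,.32],[-90,0,90])
f=shot("scene","k_scene"); g=shot("side","k_side")
for t in ("brush","oil","spool","blank","spanner","bowl","jar","key"):
    print(t,[(round(d["score"],2),np.round(d["xyz"],3)) for d in env.search_frame(f,t)][:1])
cv2.imwrite("pics/k.png",cv2.resize(np.vstack([np.hstack([cv2.imread("pics/a_scene.png"),f["image"]]),np.hstack([cv2.imread("pics/a_side.png"),g["image"]])]),None,fx=.7,fy=.7))
print(st())
E
```

```text
brush [(0.96, array([ 0.47 , -0.003,  0.021]))]
oil [(0.69, array([0.753, 0.044, 0.073]))]
spool [(0.58, array([ 0.647, -0.007,  0.044]))]
blank [(0.51, array([0.711, 0.22 , 0.03 ]))]
spanner [(0.81, array([ 0.418, -0.394,  0.01 ]))]
bowl [(0.69, array([0.527, 0.398, 0.028]))]
jar [(0.85, array([ 0.639, -0.378,  0.052]))]
key [(0.84, array([ 0.49 , -0.181,  0.073]))]
{'clock': np.float64(43.6583), 'position': array([0.4002, 0.2998, 0.3197]), 'tool_rot': array([-8.99799e+01,  2.83000e-02,  8.99724e+01]), 'force': array([-1.1234, -0.0784, -0.0391]), 'wrist_torque': array([ 0.0024,  0.1051, -0.0464]), 'opening': np.float64(0.9958)}
```

View pics/k.png

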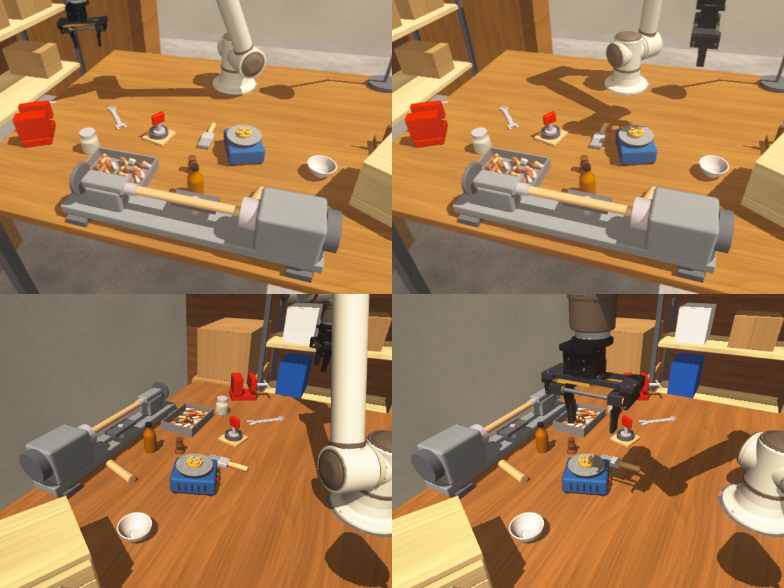

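Before (left) and after (right) match. The key stands in its cup (scene view, about (549,128) in the composite), and everything else is where it was. I'm handing the job in.

```bash
python3 - <<'E'
from workcell import env
print(env.close_job())
E
```

```text
the job is handed in; nothing more can be done
None
```

The nut is unscrewed to its stop and the key is standing upright in its cup again. I handed the job in at about 44 s on the clock.

- **Seating:** I gripped the key at its handle, lined it up with the slots at 12°, and lowered it until it touched at the height expected for a fully seated key. The contact force was about 6–7 N.
- **Unscrewing:** I turned the nut clockwise in small steps, lifting with it as it rose. Turning took about 0.16 N m. At the stop the torque climbed at the 2 N m/rad expected from the disc, and I stopped at 0.34 N m, below the 0.5 N m limit. I then eased the key back until there was no torque and lifted it out.
- **Nut angle:** The last picture shows the slots turned about 78.6° (1.37 rad). That puts the start angle at about 0.08 rad, inside the stated 0 to 0.2 range. I had no direct reading of the nut angle, so the stop is judged from torque and pictures.
- **Key and bench:** The key stands within about 2 mm of the cup's centre, and the gripper is clear of everything. The before and after pictures show nothing else moved; for the brush and oil, which I also located before starting, positions agree within about 4 mm.

No check failed. While turning, side forces reached about 5 N from a slight centring offset, and following the measured force brought them down.

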